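# Put the gauge transmitter's flat battery pack on charge

## Task

The battery pack in the wireless gauge transmitter is flat. Squeeze the two sprung tabs of its clip-on cover together to free it, lift the cover off and stand it upright on the bare worktop, then lift the battery pack out and lower it into the charger's pocket until it sits fully home. Set both down without dropping them, and leave the bottle and the torch where they are.

Things in the scene. Friction and masses are not known exactly. Their poses are not given: they have to be found in the camera images.
- transmitter: Gauge transmitter, fixed: aluminium foot (x -64 to 72, y -29 to 29, 6 mm thick) with a long narrow battery bay; at its +x end a grey radio head (x 53 to 71 mm, 44 mm wide, 40 mm high) with a thin aerial 72 mm high at x 62, y 9 mm. Origin: on the worktop (z = 0) below the middle of the bay; x along the bay, z up.
- bay (a point): Centre of the bay's floor, 10 mm above the worktop. Floor 87 x 31 mm; the bay's walls rise to 32 mm above the worktop (there 92 x 36 mm outside, below 24 mm 44 mm wide). On each long side a catch lug, 30 mm long, 16 to 20 mm above the worktop, out to y = 26 mm, holds a barb of the cover.
- cover: Clip-on grey plastic cover over the bay: an upturned box 100 mm long (x), 44 mm wide (y), 52 mm high, about 0.14 kg, a sprung tab amid each long side. Origin: centre of its underside (lower edges of the two end walls, on which it stands); z up. Clipped on, its origin is 8 mm above the transmitter's, axes parallel; barbs hold it against pulling. Lift it 55 mm straight up to clear the pack.
- cover_grip (a point): Point midway between the two finger pads, 50 mm above the cover's underside: squeeze along the cover's y with the TCP here or up to 4 mm higher. Pads: 30 mm long along x, outsides leaning out from y = 26 mm at z = 28 mm to 32.5 mm at z = 61 mm (cover's frame; 65 mm over both). Keep fingertips above z = 28 mm, where the barb arms (y to 30 mm) begin.
- tab_left (a joint): Turn of the tab on the cover's +y side, a lever pivoted at z = 28 mm: 0 = sprung out, barb gripping; 0.22 rad = pad fully in. Pressing the pad in swings the barb out; it is free of its lug above about 0.13 rad. Both pads upright at full squeeze, about 52 mm over both, 3 to 8 N a side. The squeezed pads carry the cover; let go, they spring out.
- tab_right (a joint): The same for the tab on the cover's -y side.
- pack: Battery pack standing in the bay under the cover: black block 84 mm long (x), 28 mm wide (y), 46 mm high, 0.17 to 0.35 kg, alike either way round. Origin: centre of its underside; z up. With the cover off, its top 24 mm stand clear of the bay's walls: grip it across its width by the top 20 mm (TCP about level with its top) and lift straight up, 30 mm at least.
- charger: Black charger, fixed: 132 x 64 mm, 28 mm high round an open pocket; control end 34 mm high at its +x end (x 51 to 72 mm). Origin: on the worktop below the middle of the pocket; x along the pocket, z up.
- charger_pocket (a point): Centre of the floor of the charger's pocket, 12 mm above the worktop; axes as the charger's. Pocket 90 mm long (x), 34 mm wide, 16 mm deep with a 3 mm bevel round its mouth 28 mm above the worktop. The pack stands in it upright, underside on the floor, either way round.
- fluid_bottle: Small squeeze bottle, 35 mm in diameter, 94 mm high, standing loose. Origin: centre of its underside.
- torch: Black inspection torch, 111 mm long (its y), 32 mm wide, 28 mm high, lying loose. Origin: under its middle.
- front_strip (a point): A point on the bare strip of worktop near the front edge, between transmitter and charger: 100 mm (x) by 160 mm (y) round it are always free and a good place for the cover. The fixed gauge stations and the toggle clamp behind it reach 0.24 m above the worktop: carry things across higher than that.

How it is judged:
By the outcome, as a careful person would: the job done as asked, in the order asked, and still so for the second after the job is handed in, with the robot touching nothing.
It also fails if it takes over 67 s, if anything falls off the work surface, if the arm or the gripper's body presses on something with over 40 N, if the wrist force passes 120 N, or if a joint passes its speed limit or range.

## Robot

A 6-joint arm with a two-finger parallel gripper is mounted at the origin on a cart in front of the work surface, level with it; the furniture and walls round the work are solid. World frame = base frame: x ahead of the robot, y to its left, z up, the work surface at z = 0. Lengths are in m, angles in rad, forces in N, time in s.
With the tool pointing down it reaches from about 0.25 to 0.775 m from the base axis. Payload 4 kg.
Tool frame: the origin (TCP) lies between the finger pads, 19 mm behind the fingertips; this is the grasp point; z points along the fingers, y is the line along which they close (so a half turn about z gives the same grasp; the last joint's range is limited). The gripper opens to 85 mm and grips with 20 to 120 N. Pads are 22 mm wide; open, the fingers measure 114 mm over their backs; the gripper's body (76 mm by 85 mm) begins 54 mm behind the grasp point. The pads swing forward as they close: fully open they stand 13 mm farther back than shut.
Start: joints at [-1.203, 0.087, 1.371, -0, 1.684, -0.103], TCP at [0.249, -0.49, 0.25] pointing down, gripper open.
Joint ranges: [-3.1, 3.1], [-0.76, 2.03], [0.27, 2.55], [-1.08, 4.22], [0.17, 2.65], [-2.57, 2.57]. Speed limits (rad/s): [2.79, 2.79, 3.14, 3.14, 3.14, 3.14].

## Interface

Orientations are given as a rotation vector (axis times angle).
In Python, from bench import * gives the robot as it stands. The module is installed in compiled form; this text tells all that it offers.
- The arm moves only by the shell command python3 -m pendant 'ROWS'. ROWS is JSON, a list of rows, each an object of numbers: "jaw": the closure in counts, from 0 (fully open) to 255 (shut); "tx", "ty", "tz": the shift along the tool's x, y, z in cm; "yaw": the turn about the tool's z in degrees. In form: [{"jaw": .., "tx": .., "ty": .., "tz": .., "yaw": ..}, ...]. A call has 1 to 5 rows; each row shifts and turns the commanded pose from where the row before left it, along the tool's axes as they then stand; what a row does not reach is not made up. A row lasts 1/10 s, in which the tool goes at most 50 mm and 8.59 degrees, less where a joint would pass 70% of its speed; a pose out of reach is approached as far as the arm can. A call is refused whole if a number of a shift passes 5 or a number of a turn 8.59, either way. A call with a gripper value outside its range is refused whole. The fingers move at their own pace and stop on an object; the grip force is fixed at half the most. Time passes only in rows, so rows that do not move let the fingers close. It gives the time, the measured TCP pose, the force, the opening and the grip force at its end, in the units of the state.
- state(): the state, without advancing time (a new reading comes with each control period).
- grab_frame(name): name is "scene" or "top" or "wrist"; returns the picture (400x640x3 uint8, red, green, blue); there is no depth.
- get_calibration(name): a dict with "fx", "fy", "cx", "cy" (pixels), "rvec" (rotation vector, rad) and "tvec" (3), from world to camera coordinates, as OpenCV has them. Camera axes: x right, y down, z forward; pixel columns grow to the right and rows downward; lengths in m; the calibration is good to about 2 mm. A picture is of the moment at which its call begins: read the wrist's pose just before it. get_calibration takes no time and is no camera call; for the wrist camera it gives the pose at the moment of the call.
- close_job(): hands the job in; it is judged then, once.
Trained networks look in the newest picture that a camera, given by its name, has taken for a name from the list of things; names that differ only in an ending like _2 or _b are one class to them, and where a whole thing is asked for, a point or a joint stands for the part that bears it (a point fixed in the world has none). Each returns a list of dicts, best first, with "conf" (0 to 1); they miss things now and then, are a little off and sometimes report something else, mostly with a low value. They report only what shows in the picture. A call takes as long as a camera call.
- spot_in(target, camera): "location" ([x, y, z] in m, in the coordinates of the camera as it stood for that picture, good to about 4 mm: the middle of the surface that is visible of it).
- silhouettes(target, camera): "mask" (400x640 bool, what is visible of it).
The state is a dict: "time_s": time; "joint_pos": joint angles; "qd": joint speeds; "tau": joint torques, N m; "eef_pos": TCP position; "tcp_rot": TCP orientation; "wrist_force": force on the tool from outside, world axes, zero at the start; "torque": the same for the moment, N m; "gripper_width": opening from 0.0 (shut) to 1.0 (fully open); "grip_force": force on a finger pad.
Only numpy, scipy, OpenCV 4.12 (cv2) and the standard library are available. Lean on these libraries where they do the work, as an engineer would, in place of code of your own. Each camera call takes 0.05 s, during which the arm holds its last target. There are 200 camera calls.

## Working session

There is one attempt and no reset: what is moved stays moved. The work goes in short steps, Python scripts to look and compute and a shell command to move; the robot and the scene stay as the last step left them, time stands still between calls to the robot, and variables do not carry over. Pictures are saved under pics/ and viewed, at most 11 in all, crops included, and the job is handed in when it is done.

```bash
mkdir -p pics; cat > h.py <<'E'
from bench import *
import numpy as np, cv2
from scipy.spatial.transform import Rotation as R
def snap(n,f=None):
    c=get_calibration(n); im=grab_frame(n)
    if f: cv2.imwrite('pics/'+f,im[:,:,::-1])
    return im,c
def w(c,p):
    return R.from_rotvec(np.ravel(c['rvec'])).inv().apply(np.array(p)-np.ravel(c['tvec']))
def ray(c,u,v,z):
    M=R.from_rotvec(np.ravel(c['rvec'])).inv(); o=M.apply(-np.ravel(c['tvec']))
    d=M.apply([(u-c['cx'])/c['fx'],(v-c['cy'])/c['fy'],1]); return o+d*(z-o[2])/d[2]
def proj(c,P):
    K=np.array([[c['fx'],0,c['cx']],[0,c['fy'],c['cy']],[0,0,1.]])
    return cv2.projectPoints(np.array(P,float).reshape(-1,1,3),np.ravel(c['rvec']),np.ravel(c['tvec']),K,None)[0].reshape(-1,2)
E
python3 - <<'E'
from h import *
np.set_printoptions(precision=4,suppress=True)
s=state();print(s['eef_pos'],s['tcp_rot'],s['gripper_width'],R.from_rotvec(s['tcp_rot']).as_matrix())
for n in ['top','scene']:
    im,c=snap(n,n+'0.png')
    for t in ['transmitter','cover','charger','fluid_bottle','torch']:
        for d in spot_in(t,n)[:2]: print(n,t,round(d['conf'],2),w(c,d['location']))
    if n=='top':
        for t in ['cover','charger','transmitter']:
            m=silhouettes(t,n)
            if m: 
                m=m[0]['mask'].astype(np.uint8); cnt=max(cv2.findContours(m,0,2)[0],key=cv2.contourArea); print(t,cv2.minAreaRect(cnt),cv2.boxPoints(cv2.minAreaRect(cnt)).tolist())
    print(c)
E
```

```text
[ 0.2493 -0.4897  0.2488] [-3.0528 -0.7322  0.0004] 1.000809227799892 [[ 0.8912  0.4536 -0.0008]
 [ 0.4536 -0.8912  0.0021]
 [ 0.0003 -0.0023 -1.    ]]
top transmitter 0.73 [0.4988 0.0469 0.0064]
top cover 0.75 [0.4603 0.0551 0.0631]
top charger 0.89 [ 0.5369 -0.4014  0.0282]
top fluid_bottle 0.56 [ 0.5537 -0.1869  0.0595]
top torch 0.52 [ 0.6387 -0.1838  0.0275]
cover ((223.0, 221.0), (40.0, 28.0), 90.0) [[209.0, 201.0], [237.0, 201.0], [237.0, 241.0], [209.0, 241.0]]
charger ((402.0, 198.0), (51.733760833740234, 27.70327377319336), 85.48600769042969) [[386.155517578125, 173.30352783203125], [413.77288818359375, 171.12319946289062], [417.844482421875, 222.69647216796875], [390.22711181640625, 224.87680053710938]]
transmitter ((231.4103240966797, 201.47586059570312), (30.477693557739258, 16.9412784576416), 41.633541107177734) [[214.39309692382812, 197.68275451660156], [225.64825439453125, 185.0206756591797], [248.42755126953125, 205.2689666748047], [237.17239379882812, 217.93104553222656]]
{'fx': 422.3108375325291, 'fy': 422.3108375325291, 'cx': 321.31790669239666, 'cy': 196.4230569882185, 'rvec': array([ 2.1813, -2.1297,  0.1758]), 'tvec': array([-0.2021,  0.5315,  1.0577])}
scene transmitter 0.83 [0.4652 0.0802 0.0101]
scene cover 0.82 [0.4549 0.0752 0.0573]
scene charger 0.67 [ 0.5355 -0.3801  0.0239]
scene fluid_bottle 0.52 [ 0.5504 -0.1795  0.0451]
{'fx': 518.0449852230751, 'fy': 518.0449852230751, 'cx': 323.9105718515571, 'cy': 198.17734844025088, 'rvec': array([ 0.7685, -2.3668,  1.3607]), 'tvec': array([0.362 , 0.3047, 0.9537])}
```

```bash
python3 - <<'E'
import cv2,numpy as np
a=cv2.imread('pics/top0.png')[100:300,180:440]; b=cv2.imread('pics/scene0.png')
a=cv2.resize(a,None,fx=3,fy=3,interpolation=cv2.INTER_CUBIC)
cv2.imwrite('pics/a.png',a)
E
```

```text
(no output)
```

View pics/a.png

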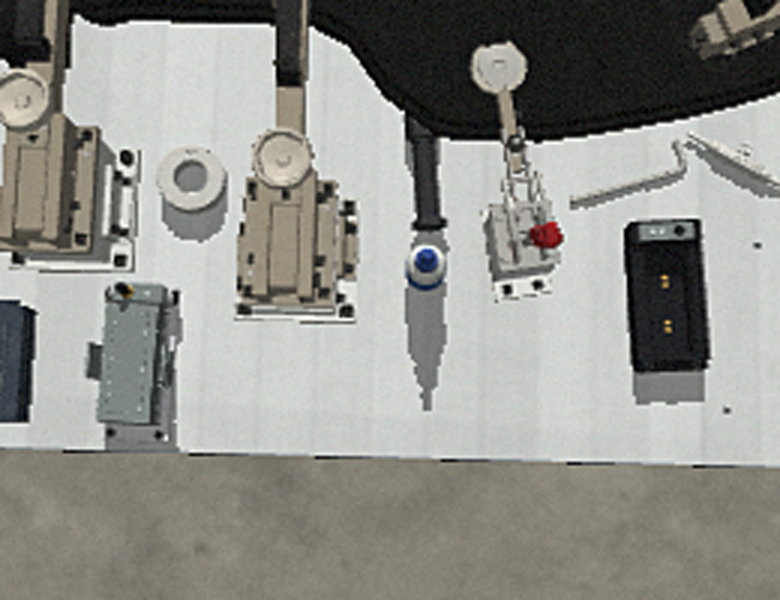

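View pics/scene0.png

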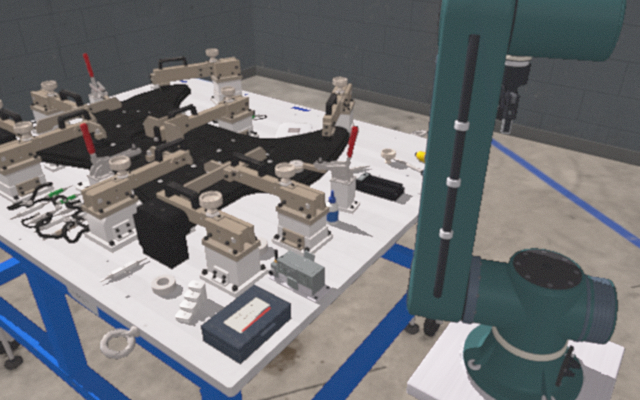

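The top view shows the transmitter at about (225,220) with its radio head away from the robot, the charger at about (402,198) with its control end away, and the bottle at about (322,188). The scene view agrees: the front strip is bare.

```bash
python3 - <<'E'
from h import *
np.set_printoptions(precision=4,suppress=True)
s=state();c=get_calibration('wrist');T=R.from_rotvec(s['tcp_rot']).as_matrix()
C=R.from_rotvec(np.ravel(c['rvec'])).as_matrix().T
print('cam in tool',T.T@(w(c,[0,0,0])-s['eef_pos']),T.T@C,c['fx'],c['cx'],c['cy'])
ct=get_calibration('top')
# crop->pixels: foot, charger corners, front edge
q=lambda u,v,z:ray(ct,180+u/3,100+v/3,z)[:2]
print('edge',q(100,450,0),q(400,458,0),q(700,465,0))
print('charger tops',q(626,222,.034),q(699,220,.034),q(633,368,.028),q(707,370,.028))
print('cover top',q(104,300,.06),q(99,419,.06),q(150,421,.06),q(160,300,.06))
E
```

```text
cam in tool [ 0.0818  0.0003 -0.1245] [[-0.     -0.9469 -0.3215]
 [ 1.      0.0002 -0.0005]
 [ 0.0006 -0.3215  0.9469]] 349.65991960907206 318.2017025830469 198.06565750294052
edge [0.3923 0.0912] [ 0.3913 -0.1723] [ 0.3912 -0.4378]
charger tops [ 0.6016 -0.3661] [ 0.6051 -0.4308] [ 0.4733 -0.3733] [ 0.4731 -0.438 ]
cover top [0.5173 0.0813] [0.4172 0.0796] [0.4165 0.0372] [0.5185 0.0342]
```

```bash
python3 -m pendant '[{"yaw":8},{"yaw":8},{"yaw":8,"tx":4,"ty":-1},{"tx":4.4,"ty":-1.4},{"tx":4.4,"ty":-1.4}]'; python3 -m pendant '[{"tx":4.4,"ty":-1.4},{"tx":4.4,"ty":-1.4},{"tx":3,"ty":-1},{},{}]'
python3 - <<'E'
from h import *
np.set_printoptions(precision=4,suppress=True)
im,c=snap('wrist','w1.png')
for t in ['charger']:
    for d in spot_in(t,'wrist')[:1]: print(t,d['conf'],w(c,d['location']))
E
```

```text
$[0]: bad value
$[0]: bad value
```

View pics/w1.png

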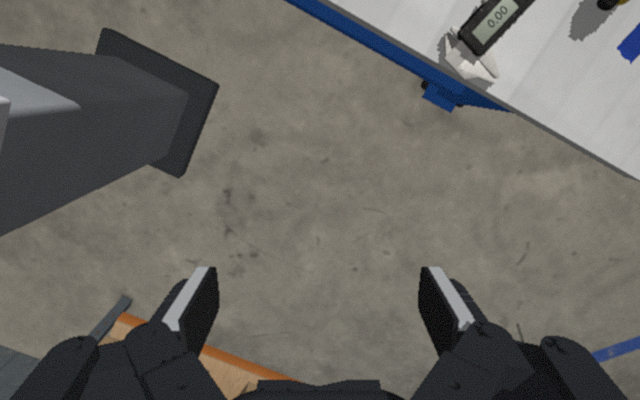

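The picture only shows floor and the table edge at top right; the arm did not move as rows need every field.

```bash
python3 -m pendant '[{"jaw":0,"tx":0,"ty":0,"tz":0,"yaw":8},{"jaw":0,"tx":0,"ty":0,"tz":0,"yaw":8},{"jaw":0,"tx":4,"ty":-1,"tz":0,"yaw":8},{"jaw":0,"tx":4.4,"ty":-1.4,"tz":0,"yaw":0},{"jaw":0,"tx":4.4,"ty":-1.4,"tz":0,"yaw":0}]'; python3 -m pendant '[{"jaw":0,"tx":4.4,"ty":-1.4,"tz":0,"yaw":0},{"jaw":0,"tx":4.4,"ty":-1.4,"tz":0,"yaw":0},{"jaw":0,"tx":3,"ty":-1,"tz":0,"yaw":0},{"jaw":0,"tx":0,"ty":0,"tz":0,"yaw":0}]'
python3 - <<'E'
from h import *
np.set_printoptions(precision=4,suppress=True)
im,c=snap('wrist','w2.png')
for t in ['charger']:
    for d in spot_in(t,'wrist')[:1]: print(t,d['conf'],w(c,d['location']))
np.save('w2.npy',c,allow_pickle=True)
E
```

```text
time_s: 1.35
eef_pos: [0.3742, -0.4399, 0.2503]
tcp_rot: [3.14, 0.079, 0.001]
wrist_force: [-0.3, -0.4, 0.3]
gripper_width: 0.996
grip_force: 0.0
time_s: 1.75
eef_pos: [0.4926, -0.3937, 0.2491]
tcp_rot: [-3.139, -0.09, -0.001]
wrist_force: [-0.0, -0.8, 0.6]
gripper_width: 1.006
grip_force: 0.0
charger 0.69 [ 0.5446 -0.4041  0.0254]
```

View pics/w2.png

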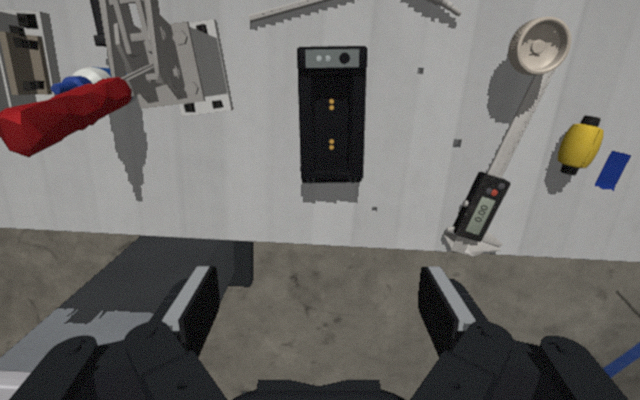

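The picture shows the charger squarely at u 298–367, v 46–182, control end up, pocket contacts at (331,104) and (331,144); the red clamp handle is at upper left. I fit its pose from the silhouette.

```bash
cat >> h.py <<'E'
from scipy.optimize import minimize
def boxpts(x0,x1,hy,z0,z1): return np.array([[x,y,z] for x in(x0,x1) for y in(-hy,hy) for z in(z0,z1)])
def render(c,boxes,p):
    m=np.zeros((1600,2560),np.uint8); Rz=R.from_euler('z',p[2])
    for b in boxes:
        q=proj(c,Rz.apply(b)+[p[0],p[1],0]); h=cv2.convexHull(((q+.5)*4).astype(np.float32))
        cv2.fillConvexPoly(m,np.round(h).astype(int),1)
    return m.astype(bool)
def fit(c,mask,boxes,p0):
    M=cv2.resize(mask.astype(np.uint8),None,fx=4,fy=4,interpolation=cv2.INTER_NEAREST).astype(bool)
    f=lambda p:-(lambda A:(A&M).sum()/(A|M).sum())(render(c,boxes,p))
    r=minimize(f,p0,method='Nelder-Mead',options=dict(initial_simplex=np.array([p0]+[np.array(p0)+d for d in np.diag([.006,.006,.05])]),xatol=1e-4,fatol=1e-5))
    return r.x,-r.fun
CH=[boxpts(-.060,.072,.032,0,.028),boxpts(.051,.072,.032,0,.034)]
E
python3 - <<'E'
from h import *
np.set_printoptions(precision=4,suppress=True)
im,c=snap('wrist')
m=silhouettes('charger','wrist')[0]['mask']
dark=cv2.inRange(im,(0,0,0),(70,70,70))>0; box=np.zeros_like(dark);box[40:185,290:372]=1
dm=cv2.morphologyEx((dark&box).astype(np.uint8),cv2.MORPH_CLOSE,np.ones((25,25)))>0
for M in (m,dm): print(M.sum(),fit(c,M,CH,[.533,-.403,.055]))
print(ray(c,331.5,104,.012),ray(c,331.5,144,.012))
# cross check from top
im,c=snap('top'); m=silhouettes('charger','top')[0]['mask']; print(fit(c,m,CH,[.533,-.403,.055]))
E
```

```text
9129 (array([ 0.5326, -0.4048,  0.0692]), np.float64(0.964207474866473))
8954 (array([ 0.5319, -0.4047,  0.0798]), np.float64(0.9525019117598165))
[ 0.5483 -0.4066  0.012 ] [ 0.5082 -0.4092  0.012 ]
(array([ 0.5341, -0.4045,  0.0727]), np.float64(0.4810244470314319))
```

```bash
python3 -m pendant '[{"jaw":0,"tx":-3,"ty":-4,"tz":-1,"yaw":0},{"jaw":0,"tx":-3,"ty":-4.5,"tz":-1,"yaw":0},{"jaw":0,"tx":-3,"ty":-4.5,"tz":0,"yaw":0},{"jaw":0,"tx":-1,"ty":-4.5,"tz":0,"yaw":0},{"jaw":0,"tx":0,"ty":-4.5,"tz":0,"yaw":0}]'; python3 -m pendant '[{"jaw":0,"tx":0,"ty":-4.5,"tz":0,"yaw":0},{"jaw":0,"tx":0,"ty":-4.5,"tz":0,"yaw":0},{"jaw":0,"tx":0,"ty":-4.5,"tz":0,"yaw":0},{"jaw":0,"tx":0,"ty":-4.5,"tz":0,"yaw":0},{"jaw":0,"tx":0,"ty":-4,"tz":0,"yaw":0}]';  python3 -m pendant '[{"jaw":0,"tx":0,"ty":0,"tz":0,"yaw":0}]'
```

```text
time_s: 2.55
eef_pos: [0.3816, -0.189, 0.2695]
tcp_rot: [3.139, 0.074, 0.002]
wrist_force: [1.0, -0.4, 0.5]
gripper_width: 0.997
grip_force: 0.0
time_s: 3.05
eef_pos: [0.3715, 0.0312, 0.2694]
tcp_rot: [3.14, 0.079, 0.003]
wrist_force: [0.1, -0.4, 0.3]
gripper_width: 0.996
grip_force: 0.0
time_s: 3.15
eef_pos: [0.3714, 0.0333, 0.2695]
tcp_rot: [-3.139, -0.091, -0.003]
wrist_force: [-0.2, 0.2, 0.6]
gripper_width: 0.996
grip_force: 0.0
```

```bash
python3 -m pendant '[{"jaw":0,"tx":3,"ty":-1,"tz":0,"yaw":0},{"jaw":0,"tx":3,"ty":-1,"tz":0,"yaw":0},{"jaw":0,"tx":0,"ty":0,"tz":0,"yaw":0},{"jaw":0,"tx":0,"ty":0,"tz":0,"yaw":0}]'
python3 - <<'E'
from h import *
np.set_printoptions(precision=4,suppress=True)
im,c=snap('wrist','w3.png')
CO=[boxpts(-.05,.05,.022,.008,.060),boxpts(-.015,.015,.0325,.065,.069),boxpts(-.015,.015,.028,.036,.060)]
for t in ['cover','transmitter']:
    for d in spot_in(t,'wrist')[:1]: print(t,d['conf'],w(c,d['location']))
m=silhouettes('cover','wrist')[0]['mask']
p,f=fit(c,m,CO,[.467,.058,.02]);print(p,f)
im=cv2.resize(im,None,fx=2,fy=2)
e=cv2.findContours(cv2.resize(render(c,CO,p).astype(np.uint8),(1280,800),interpolation=0),0,2)[0]
cv2.drawContours(im,e,-1,(255,0,0),1)
e=cv2.findContours(cv2.resize(m.astype(np.uint8),(1280,800),interpolation=0),0,2)[0]
cv2.drawContours(im,e,-1,(0,255,0),1)
cv2.imwrite('pics/w3b.png',im[40:540,280:1000,::-1])
E
```

```text
time_s: 3.55
eef_pos: [0.4312, 0.0519, 0.2686]
tcp_rot: [3.14, 0.079, -0.002]
wrist_force: [0.4, 0.3, -0.4]
gripper_width: 0.995
grip_force: 0.0
cover 0.85 [0.4657 0.0593 0.0644]
transmitter 0.69 [0.5194 0.055  0.0396]
[ 0.4641  0.0593 -0.0272] 0.9676392125436275
```

View pics/w3b.png

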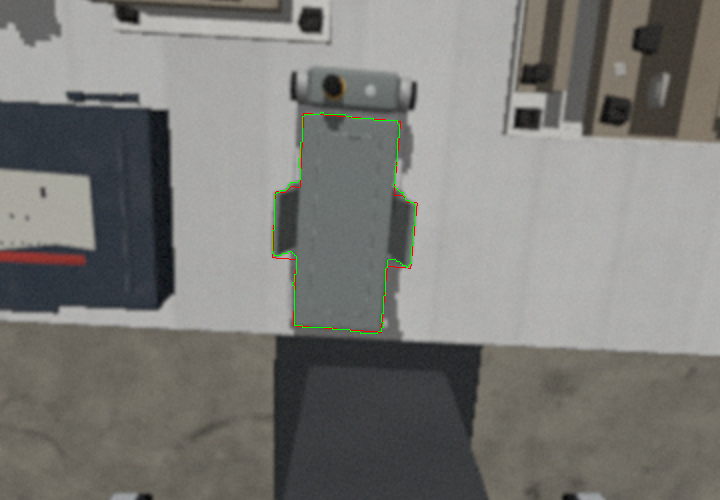

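The overlay of the fitted model matches the cover tightly (centre near (345,222) in the crop, radio head above, free room both sides). Going above it.

```bash
python3 -m pendant '[{"jaw":0,"tx":0,"ty":0,"tz":0,"yaw":4.5},{"jaw":0,"tx":3.27,"ty":-0.83,"tz":3,"yaw":0},{"jaw":0,"tx":0,"ty":0,"tz":5,"yaw":0},{"jaw":0,"tx":0,"ty":0,"tz":5,"yaw":0},{"jaw":0,"tx":0,"ty":0,"tz":0,"yaw":0}]';  python3 -m pendant '[{"jaw":0,"tx":0,"ty":0,"tz":0,"yaw":0},{"jaw":0,"tx":0,"ty":0,"tz":0,"yaw":0}]'
python3 - <<'E'
from h import *
np.set_printoptions(precision=4,suppress=True)
CO=[boxpts(-.05,.05,.022,.008,.060),boxpts(-.015,.015,.0325,.065,.069),boxpts(-.015,.015,.028,.036,.060)]
s=state();T=R.from_rotvec(s['tcp_rot']).as_matrix();print(s['eef_pos'],np.arctan2(T[1,0],T[0,0]))
im,c=snap('wrist','w4.png')
m=silhouettes('cover','wrist')[0]['mask']
p,f=fit(c,m,CO,[.4641,.0593,-.027]);print(p,f)
print(T.T@(np.array([p[0],p[1],.061])-s['eef_pos']))
E
```

```text
time_s: 4.25
eef_pos: [0.4563, 0.0601, 0.1294]
tcp_rot: [3.14, -0.043, -0.033]
wrist_force: [-1.1, 0.3, -1.7]
gripper_width: 0.999
grip_force: 0.0
time_s: 4.45
eef_pos: [0.4669, 0.0604, 0.1434]
tcp_rot: [-3.141, 0.042, -0.013]
wrist_force: [-0.4, 0.9, 1.2]
gripper_width: 0.998
grip_force: 0.0
[0.4669 0.0604 0.1434] -0.027026322719963945
[ 0.4644  0.0594 -0.0233] 0.9531774346530315
[-0.0031  0.0011  0.0824]
```

```bash
python3 -m pendant '[{"jaw":0,"tx":-0.25,"ty":0.1,"tz":2,"yaw":0},{"jaw":0,"tx":0,"ty":0,"tz":2,"yaw":0},{"jaw":0,"tx":0,"ty":0,"tz":2,"yaw":0},{"jaw":0,"tx":0,"ty":0,"tz":1.5,"yaw":0},{"jaw":0,"tx":0,"ty":0,"tz":0.3,"yaw":0}]';  python3 -m pendant '[{"jaw":0,"tx":0,"ty":0,"tz":0,"yaw":0},{"jaw":0,"tx":0,"ty":0,"tz":0,"yaw":0},{"jaw":0,"tx":0,"ty":0,"tz":0,"yaw":0}]'; python3 -c "
from h import *
print(state()['eef_pos']); snap('wrist','w5.png')"
```

```text
time_s: 5.05
eef_pos: [0.4624, 0.0597, 0.0616]
tcp_rot: [3.141, -0.042, 0.002]
wrist_force: [-0.3, -0.3, 0.6]
gripper_width: 1.001
grip_force: 0.0
time_s: 5.35
eef_pos: [0.4629, 0.0597, 0.0626]
tcp_rot: [3.141, -0.042, 0.005]
wrist_force: [-0.1, 0.8, -0.1]
gripper_width: 1.0
grip_force: 0.0
[0.46294914 0.05967575 0.06256661]
```

View pics/w5.png

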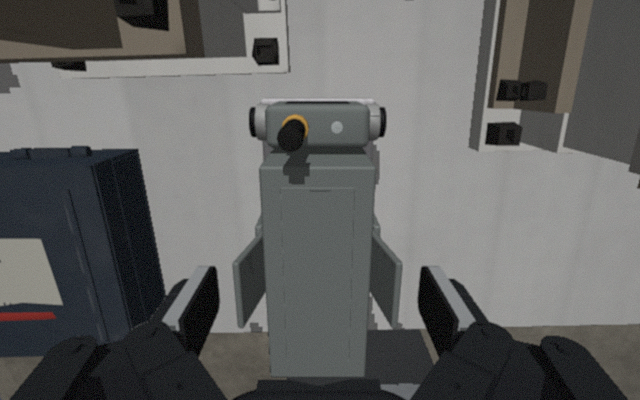

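The fingers at (205,310) and (435,310) straddle the two sprung pads at (250,280) and (388,275) evenly. Now squeeze.

```bash
python3 -m pendant '[{"jaw":60,"tx":0.1,"ty":0,"tz":0.2,"yaw":0},{"jaw":90,"tx":0,"ty":0,"tz":0,"yaw":0},{"jaw":110,"tx":0,"ty":0,"tz":0,"yaw":0},{"jaw":110,"tx":0,"ty":0,"tz":0,"yaw":0},{"jaw":110,"tx":0,"ty":0,"tz":0,"yaw":0}]';  python3 -m pendant '[{"jaw":110,"tx":0,"ty":0,"tz":0,"yaw":0},{"jaw":110,"tx":0,"ty":0,"tz":0,"yaw":0},{"jaw":110,"tx":0,"ty":0,"tz":0,"yaw":0}]'
```

```text
time_s: 5.9
eef_pos: [0.4635, 0.0599, 0.0604]
tcp_rot: [-3.141, 0.042, -0.003]
wrist_force: [-2.3, 1.2, 6.9]
gripper_width: 0.578
grip_force: 48.5
time_s: 6.2
eef_pos: [0.4634, 0.0599, 0.0604]
tcp_rot: [-3.141, 0.042, -0.003]
wrist_force: [-1.8, -0.2, 6.0]
gripper_width: 0.579
grip_force: 48.5
```

```bash
python3 -m pendant '[{"jaw":110,"tx":0,"ty":0,"tz":-0.4,"yaw":0},{"jaw":110,"tx":0,"ty":0,"tz":-0.6,"yaw":0},{"jaw":110,"tx":0,"ty":0,"tz":-1,"yaw":0}]'; python3 -m pendant '[{"jaw":110,"tx":0,"ty":0,"tz":-1.5,"yaw":0},{"jaw":110,"tx":0,"ty":0,"tz":-2,"yaw":0},{"jaw":110,"tx":0,"ty":0,"tz":-2,"yaw":0},{"jaw":110,"tx":0,"ty":0,"tz":-2,"yaw":0},{"jaw":110,"tx":0,"ty":0,"tz":0,"yaw":0}]'; python3 -c "
from h import *
snap('wrist','w6.png')"
```

```text
time_s: 6.5
eef_pos: [0.4621, 0.0596, 0.0785]
tcp_rot: [3.141, -0.042, -0.003]
wrist_force: [0.3, 0.5, -0.9]
gripper_width: 0.579
grip_force: 48.5
time_s: 7.0
eef_pos: [0.4647, 0.0597, 0.1577]
tcp_rot: [-3.141, 0.042, -0.011]
wrist_force: [-0.3, -0.4, 0.1]
gripper_width: 0.576
grip_force: 48.5
```

View pics/w6.png

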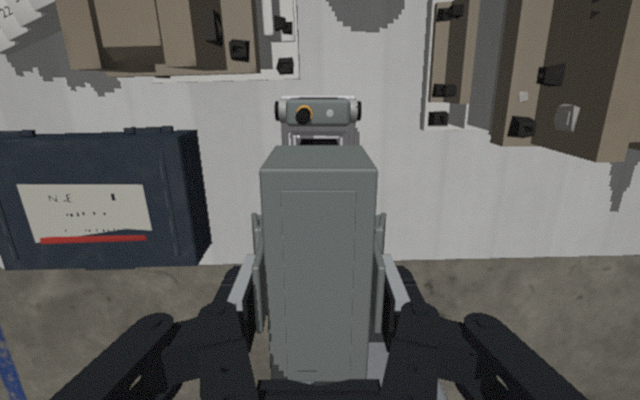

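The cover hangs squarely in the fingers, clear of the bay (pads squeezed at (255,270), (382,270)). Carrying it high to the bare strip at about (0.45, -0.18).

```bash
python3 -m pendant '[{"jaw":110,"tx":-1,"ty":0,"tz":-3,"yaw":0},{"jaw":110,"tx":-1,"ty":0,"tz":-4,"yaw":0},{"jaw":110,"tx":-1,"ty":0,"tz":-4,"yaw":0},{"jaw":110,"tx":-1,"ty":0,"tz":-4,"yaw":0},{"jaw":110,"tx":0,"ty":2,"tz":-1,"yaw":0}]'; python3 -m pendant '[{"jaw":110,"tx":0,"ty":4,"tz":0,"yaw":0},{"jaw":110,"tx":0,"ty":4,"tz":0,"yaw":0},{"jaw":110,"tx":0,"ty":4,"tz":0,"yaw":0},{"jaw":110,"tx":0,"ty":4,"tz":0,"yaw":0},{"jaw":110,"tx":0,"ty":4,"tz":0,"yaw":0}]'; python3 -m pendant '[{"jaw":110,"tx":0,"ty":2,"tz":0,"yaw":0},{"jaw":110,"tx":0,"ty":0,"tz":0,"yaw":0},{"jaw":110,"tx":0,"ty":0,"tz":0,"yaw":0},{"jaw":110,"tx":0,"ty":0,"tz":0,"yaw":0}]'
python3 -c "
from h import *
im,c=snap('top')
q=lambda u,v,z:ray(c,180+u/3,100+v/3,z)[:2]
for u,v in [(235,322),(357,322),(495,302),(550,295),(428,292)]: print(q(u,v,0))
snap('wrist','w7.png'); print(state()['eef_pos'])"
```

```text
time_s: 7.55
eef_pos: [0.4224, 0.0419, 0.3182]
tcp_rot: [-3.141, 0.036, -0.011]
wrist_force: [0.4, -0.9, -0.6]
gripper_width: 0.583
grip_force: 48.5
time_s: 8.05
eef_pos: [0.4162, -0.1606, 0.3122]
tcp_rot: [-3.14, 0.042, 0.004]
wrist_force: [0.9, 0.5, -1.5]
gripper_width: 0.582
grip_force: 48.5
time_s: 8.45
eef_pos: [0.4163, -0.1782, 0.3132]
tcp_rot: [-3.14, 0.04, 0.002]
wrist_force: [-0.1, 0.5, -0.7]
gripper_width: 0.581
grip_force: 48.5
[ 0.50824764 -0.02199921]
[ 0.51095685 -0.13077502]
[ 0.53212398 -0.25408636]
[ 0.5397315  -0.30355433]
[ 0.53966824 -0.19368492]
[ 0.41642897 -0.17813028  0.31379216]
```

View pics/w7.png

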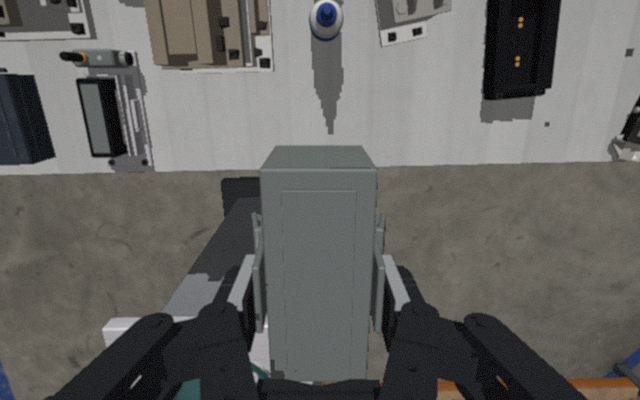

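The picture shows the strip below the held cover bare; bottle at (326,20), station to (270,65). Lowering.

```bash
python3 -m pendant '[{"jaw":110,"tx":1.9,"ty":-0.2,"tz":3,"yaw":0},{"jaw":110,"tx":2,"ty":0,"tz":5,"yaw":0},{"jaw":110,"tx":0,"ty":0,"tz":5,"yaw":0},{"jaw":110,"tx":0,"ty":0,"tz":5,"yaw":0},{"jaw":110,"tx":0,"ty":0,"tz":3,"yaw":0}]'; python3 -m pendant '[{"jaw":110,"tx":0,"ty":0,"tz":1,"yaw":0},{"jaw":110,"tx":0,"ty":0,"tz":0,"yaw":0},{"jaw":110,"tx":0,"ty":0,"tz":0,"yaw":0},{"jaw":110,"tx":0,"ty":0,"tz":0,"yaw":0},{"jaw":110,"tx":0,"ty":0,"tz":0,"yaw":0}]'
```

```text
time_s: 9.05
eef_pos: [0.452, -0.1759, 0.1031]
tcp_rot: [-3.138, 0.039, 0.009]
wrist_force: [-0.5, 0.4, -1.3]
gripper_width: 0.582
grip_force: 48.5
time_s: 9.55
eef_pos: [0.4552, -0.1789, 0.0998]
tcp_rot: [3.139, -0.042, 0.006]
wrist_force: [-0.1, 0.3, -1.0]
gripper_width: 0.579
grip_force: 48.5
```

```bash
python3 -m pendant '[{"jaw":110,"tx":0,"ty":0,"tz":2,"yaw":0},{"jaw":110,"tx":0,"ty":0,"tz":1.4,"yaw":0},{"jaw":110,"tx":0,"ty":0,"tz":0.6,"yaw":0},{"jaw":110,"tx":0,"ty":0,"tz":0.2,"yaw":0},{"jaw":110,"tx":0,"ty":0,"tz":0,"yaw":0}]'; python3 -m pendant '[{"jaw":110,"tx":0,"ty":0,"tz":0.2,"yaw":0},{"jaw":110,"tx":0,"ty":0,"tz":0.1,"yaw":0},{"jaw":110,"tx":0,"ty":0,"tz":0,"yaw":0}]'
```

```text
time_s: 10.05
eef_pos: [0.454, -0.1783, 0.0555]
tcp_rot: [-3.141, 0.042, 0.0]
wrist_force: [-0.5, -0.7, -0.8]
gripper_width: 0.577
grip_force: 48.5
time_s: 10.35
eef_pos: [0.4541, -0.1783, 0.0527]
tcp_rot: [3.141, -0.042, 0.001]
wrist_force: [0.3, -0.7, -0.3]
gripper_width: 0.577
grip_force: 48.5
```

```bash
python3 -m pendant '[{"jaw":110,"tx":0,"ty":0,"tz":0.1,"yaw":0},{"jaw":110,"tx":0,"ty":0,"tz":0,"yaw":0}]'; python3 -m pendant '[{"jaw":110,"tx":0,"ty":0,"tz":0.1,"yaw":0},{"jaw":110,"tx":0,"ty":0,"tz":0,"yaw":0}]'
```

```text
time_s: 10.55
eef_pos: [0.4542, -0.1784, 0.0524]
tcp_rot: [3.141, -0.042, 0.001]
wrist_force: [-1.9, 0.7, 3.7]
gripper_width: 0.577
grip_force: 49.0
time_s: 10.75
eef_pos: [0.4542, -0.1784, 0.0523]
tcp_rot: [3.141, -0.042, 0.001]
wrist_force: [-3.6, 1.5, 9.1]
gripper_width: 0.579
grip_force: 49.4
```

Contact felt. Releasing gradually.

```bash
python3 -m pendant '[{"jaw":95,"tx":0,"ty":0,"tz":-0.1,"yaw":0},{"jaw":80,"tx":0,"ty":0,"tz":0,"yaw":0},{"jaw":65,"tx":0,"ty":0,"tz":0,"yaw":0},{"jaw":40,"tx":0,"ty":0,"tz":0,"yaw":0},{"jaw":0,"tx":0,"ty":0,"tz":0,"yaw":0}]'; python3 -m pendant '[{"jaw":0,"tx":0,"ty":0,"tz":0,"yaw":0},{"jaw":0,"tx":0,"ty":0,"tz":0,"yaw":0},{"jaw":0,"tx":0,"ty":0,"tz":0,"yaw":0}]';  python3 -m pendant '[{"jaw":0,"tx":0,"ty":0,"tz":-1,"yaw":0},{"jaw":0,"tx":0,"ty":0,"tz":-2,"yaw":0},{"jaw":0,"tx":0,"ty":0,"tz":-4,"yaw":0},{"jaw":0,"tx":0,"ty":0,"tz":-5,"yaw":0},{"jaw":0,"tx":-1,"ty":0,"tz":-5,"yaw":0}]'; python3 -m pendant '[{"jaw":0,"tx":-1,"ty":-2,"tz":-3,"yaw":0},{"jaw":0,"tx":0,"ty":-4,"tz":0,"yaw":0},{"jaw":0,"tx":0,"ty":-4.5,"tz":0,"yaw":0},{"jaw":0,"tx":0,"ty":-4.5,"tz":0,"yaw":0},{"jaw":0,"tx":0,"ty":-4.5,"tz":0,"yaw":0}]'; python3 -m pendant '[{"jaw":0,"tx":0,"ty":-3.5,"tz":0,"yaw":0},{"jaw":0,"tx":1,"ty":0,"tz":0,"yaw":0},{"jaw":0,"tx":0,"ty":0,"tz":0,"yaw":0},{"jaw":0,"tx":0,"ty":0,"tz":0,"yaw":0}]'
python3 - <<'E'
from h import *
np.set_printoptions(precision=4,suppress=True)
PK=[boxpts(-.042,.042,.014,.010,.056)]
s=state();T=R.from_rotvec(s['tcp_rot']).as_matrix();print(s['eef_pos'],np.arctan2(T[1,0],T[0,0]))
im,c=snap('wrist')
for d in spot_in('pack','wrist')[:1]: print(d['conf'],w(c,d['location']))
m=silhouettes('pack','wrist')[0]['mask']
p,f=fit(c,m,PK,[.464,.0593,-.027]);print(p,f)
for P,col in ((PK,(255,0,0)),):
    e=cv2.findContours(cv2.resize(render(c,P,p).astype(np.uint8),(1280,800),interpolation=0),0,2)[0]
im=cv2.resize(im,None,fx=2,fy=2); cv2.drawContours(im,e,-1,(255,0,0),1)
cv2.imwrite('pics/w8.png',im[40:640,320:1120,::-1])
print(T.T@(np.array([p[0],p[1],.056])-s['eef_pos']))
E
```

```text
time_s: 11.25
eef_pos: [0.454, -0.1782, 0.0514]
tcp_rot: [3.141, -0.042, 0.0]
wrist_force: [-0.1, -0.3, -0.3]
gripper_width: 0.987
grip_force: 0.0
time_s: 11.55
eef_pos: [0.454, -0.1783, 0.0515]
tcp_rot: [3.141, -0.042, 0.0]
wrist_force: [-0.6, -0.4, -0.2]
gripper_width: 1.002
grip_force: 0.0
time_s: 12.05
eef_pos: [0.4442, -0.1777, 0.2228]
tcp_rot: [3.141, -0.041, 0.001]
wrist_force: [0.8, 0.2, 0.0]
gripper_width: 0.999
grip_force: 0.0
time_s: 12.55
eef_pos: [0.4391, 0.0188, 0.2517]
tcp_rot: [3.141, -0.043, 0.003]
wrist_force: [0.9, 0.0, -0.0]
gripper_width: 1.002
grip_force: 0.0
time_s: 12.95
eef_pos: [0.4503, 0.0512, 0.2508]
tcp_rot: [3.141, -0.043, -0.0]
wrist_force: [-0.9, -0.1, 0.1]
gripper_width: 0.999
grip_force: 0.0
[0.4503 0.0512 0.2508] -0.02756876067489866
0.71 [ 0.4595 -0.1742  0.0531]
[ 0.4635  0.0588 -0.0339] 0.9666200365866782
[ 0.0129 -0.008   0.1948]
```

View pics/w8.png

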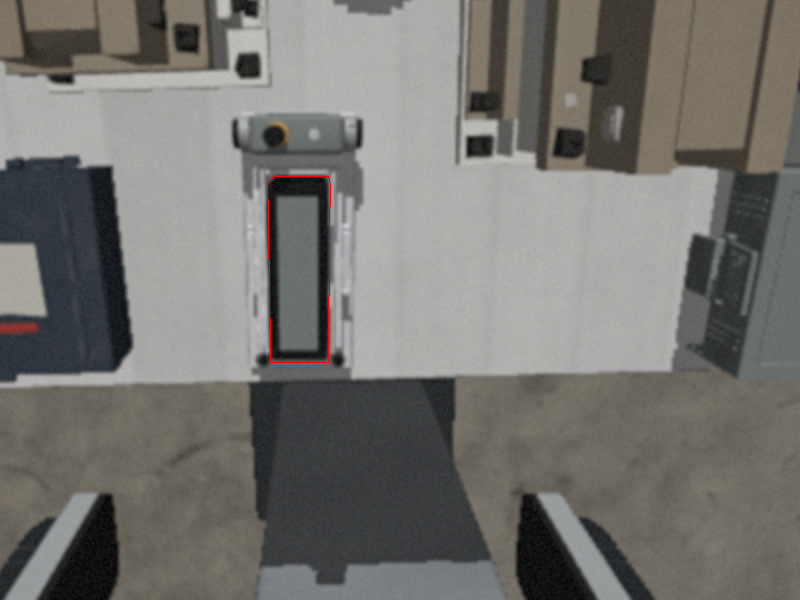

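The pack (outlined, about (300,268) in the crop) stands in the bay, and the cover stands upright at the right. Descending on the pack.

```bash
python3 -m pendant '[{"jaw":0,"tx":1.3,"ty":-0.8,"tz":2,"yaw":0},{"jaw":0,"tx":0,"ty":0,"tz":5,"yaw":0},{"jaw":0,"tx":0,"ty":0,"tz":5,"yaw":0},{"jaw":0,"tx":0,"ty":0,"tz":3,"yaw":0},{"jaw":0,"tx":0,"ty":0,"tz":0,"yaw":0}]';  python3 -m pendant '[{"jaw":0,"tx":0,"ty":0,"tz":0,"yaw":0},{"jaw":0,"tx":0,"ty":0,"tz":0,"yaw":0},{"jaw":0,"tx":0,"ty":0,"tz":0,"yaw":0}]'
```

```text
time_s: 13.6
eef_pos: [0.4593, 0.0587, 0.0952]
tcp_rot: [3.141, -0.045, -0.019]
wrist_force: [-1.0, 0.0, -0.2]
gripper_width: 1.002
grip_force: 0.0
time_s: 13.9
eef_pos: [0.4653, 0.0594, 0.1033]
tcp_rot: [-3.141, 0.042, -0.009]
wrist_force: [-0.2, 0.1, 1.2]
gripper_width: 1.004
grip_force: 0.0
```

```bash
python3 -m pendant '[{"jaw":0,"tx":0,"ty":0.05,"tz":2,"yaw":0},{"jaw":0,"tx":0,"ty":0,"tz":1.5,"yaw":0},{"jaw":0,"tx":0,"ty":0,"tz":0.9,"yaw":0},{"jaw":0,"tx":0,"ty":0,"tz":0,"yaw":0},{"jaw":0,"tx":0,"ty":0,"tz":0,"yaw":0}]'; python3 -m pendant '[{"jaw":0,"tx":0,"ty":0,"tz":0,"yaw":0},{"jaw":0,"tx":0,"ty":0,"tz":0,"yaw":0}]'
```

```text
time_s: 14.4
eef_pos: [0.4642, 0.0591, 0.0575]
tcp_rot: [3.141, -0.042, 0.003]
wrist_force: [0.2, 0.2, -0.4]
gripper_width: 1.003
grip_force: 0.0
time_s: 14.6
eef_pos: [0.4642, 0.0592, 0.0575]
tcp_rot: [3.141, -0.042, 0.003]
wrist_force: [-0.6, 0.3, -0.1]
gripper_width: 1.002
grip_force: 0.0
```

```bash
python3 -m pendant '[{"jaw":120,"tx":0,"ty":0,"tz":0.1,"yaw":0},{"jaw":150,"tx":0,"ty":0,"tz":0,"yaw":0},{"jaw":180,"tx":0,"ty":0,"tz":0,"yaw":0},{"jaw":180,"tx":0,"ty":0,"tz":0,"yaw":0},{"jaw":180,"tx":0,"ty":0,"tz":0,"yaw":0}]';  python3 -m pendant '[{"jaw":200,"tx":0,"ty":0,"tz":0,"yaw":0},{"jaw":200,"tx":0,"ty":0,"tz":0,"yaw":0},{"jaw":200,"tx":0,"ty":0,"tz":0,"yaw":0},{"jaw":200,"tx":0,"ty":0,"tz":0,"yaw":0}]'
```

```text
time_s: 15.1
eef_pos: [0.4636, 0.0592, 0.0558]
tcp_rot: [-3.141, 0.042, -0.0]
wrist_force: [-0.4, -0.0, 0.8]
gripper_width: 0.312
grip_force: 59.9
time_s: 15.5
eef_pos: [0.4636, 0.0592, 0.0557]
tcp_rot: [-3.141, 0.042, -0.001]
wrist_force: [-0.4, 1.3, 2.5]
gripper_width: 0.316
grip_force: 59.9
```

```bash
python3 -m pendant '[{"jaw":200,"tx":0,"ty":0,"tz":-0.5,"yaw":0},{"jaw":200,"tx":0,"ty":0,"tz":-1,"yaw":0},{"jaw":200,"tx":0,"ty":0,"tz":-2,"yaw":0},{"jaw":200,"tx":0,"ty":0,"tz":-2,"yaw":0},{"jaw":200,"tx":0,"ty":0,"tz":-3,"yaw":0}]'; python3 -m pendant '[{"jaw":200,"tx":-0.5,"ty":0,"tz":-4,"yaw":0},{"jaw":200,"tx":-1,"ty":0,"tz":-4,"yaw":0},{"jaw":200,"tx":-1,"ty":0,"tz":-4,"yaw":0},{"jaw":200,"tx":-1,"ty":0,"tz":-4,"yaw":0},{"jaw":200,"tx":-1,"ty":0,"tz":-2,"yaw":0}]'; python3 -m pendant '[{"jaw":200,"tx":0,"ty":2,"tz":0,"yaw":0},{"jaw":200,"tx":0,"ty":4,"tz":0,"yaw":0},{"jaw":200,"tx":0,"ty":4,"tz":0,"yaw":0},{"jaw":200,"tx":0,"ty":4,"tz":0,"yaw":0},{"jaw":200,"tx":0,"ty":4,"tz":0,"yaw":0}]'; python3 -m pendant '[{"jaw":200,"tx":0,"ty":4,"tz":0,"yaw":0},{"jaw":200,"tx":0,"ty":4,"tz":0,"yaw":0},{"jaw":200,"tx":0,"ty":4,"tz":0,"yaw":0},{"jaw":200,"tx":0,"ty":4,"tz":0,"yaw":0},{"jaw":200,"tx":0,"ty":4,"tz":0,"yaw":0}]'; python3 -m pendant '[{"jaw":200,"tx":0,"ty":4,"tz":0,"yaw":0},{"jaw":200,"tx":0,"ty":4,"tz":0,"yaw":0},{"jaw":200,"tx":0,"ty":0,"tz":0,"yaw":0},{"jaw":200,"tx":0,"ty":0,"tz":0,"yaw":0}]'
```

```text
time_s: 16.0
eef_pos: [0.462, 0.059, 0.1399]
tcp_rot: [3.141, -0.042, -0.007]
wrist_force: [0.9, 0.4, -2.5]
gripper_width: 0.312
grip_force: 59.6
time_s: 16.5
eef_pos: [0.4186, 0.0603, 0.3252]
tcp_rot: [3.141, -0.042, 0.01]
wrist_force: [0.3, -0.1, -1.7]
gripper_width: 0.313
grip_force: 59.8
time_s: 17.0
eef_pos: [0.413, -0.121, 0.3209]
tcp_rot: [3.141, -0.041, 0.001]
wrist_force: [0.8, 0.5, -2.2]
gripper_width: 0.314
grip_force: 59.8
time_s: 17.5
eef_pos: [0.4077, -0.321, 0.3208]
tcp_rot: [-3.141, 0.042, 0.0]
wrist_force: [1.4, 0.3, -1.5]
gripper_width: 0.315
grip_force: 59.8
time_s: 17.9
eef_pos: [0.4057, -0.3999, 0.3197]
tcp_rot: [-3.139, 0.044, 0.002]
wrist_force: [0.8, 0.2, -2.3]
gripper_width: 0.315
grip_force: 60.0
```

```bash
python3 -m pendant '[{"jaw":200,"tx":3,"ty":0,"tz":3,"yaw":-5.3},{"jaw":200,"tx":0,"ty":0,"tz":3,"yaw":0},{"jaw":200,"tx":0,"ty":0,"tz":0,"yaw":0},{"jaw":200,"tx":0,"ty":0,"tz":0,"yaw":0},{"jaw":200,"tx":0,"ty":0,"tz":0,"yaw":0}]'
python3 - <<'E'
from h import *
np.set_printoptions(precision=4,suppress=True)
s=state();T=R.from_rotvec(s['tcp_rot']).as_matrix();print(s['eef_pos'],np.arctan2(T[1,0],T[0,0]))
im,c=snap('wrist')
m=silhouettes('charger','wrist')[0]['mask']
p,f=fit(c,m,CH,[.5325,-.405,.065]);print(p,f)
e=cv2.findContours(cv2.resize(render(c,CH,p).astype(np.uint8),(1280,800),interpolation=0),0,2)[0]
# pocket mouth & floor outline
Rz=R.from_euler('z',p[2]); 
im=cv2.resize(im,None,fx=2,fy=2); cv2.drawContours(im,e,-1,(255,0,0),1)
for hx,hy,z in ((.048,.020,.028),(.045,.017,.012)):
    q=proj(c,Rz.apply(np.array([[-hx,-hy,z],[hx,-hy,z],[hx,hy,z],[-hx,hy,z]]))+[p[0],p[1],0])
    cv2.polylines(im,[np.round(q*2).astype(int)],True,(0,255,0),1)
M=silhouettes('pack','wrist')
if M: e=cv2.findContours(cv2.resize(M[0]['mask'].astype(np.uint8),(1280,800),interpolation=0),0,2)[0]; cv2.drawContours(im,e,-1,(0,255,255),1)
cv2.imwrite('pics/w9.png',im[0:600,240:1040,::-1])
print(T.T@(np.array([p[0],p[1],.1])-s['eef_pos']))
E
```

```text
time_s: 18.4
eef_pos: [0.4366, -0.4003, 0.2635]
tcp_rot: [3.136, 0.104, 0.004]
wrist_force: [-0.4, -1.1, -1.8]
gripper_width: 0.312
grip_force: 59.9
[ 0.4366 -0.4003  0.2635] 0.06631101485799631
[ 0.5335 -0.4049  0.0725] 0.9848701815288927
[0.0959 0.0105 0.1638]
```

View pics/w9.png

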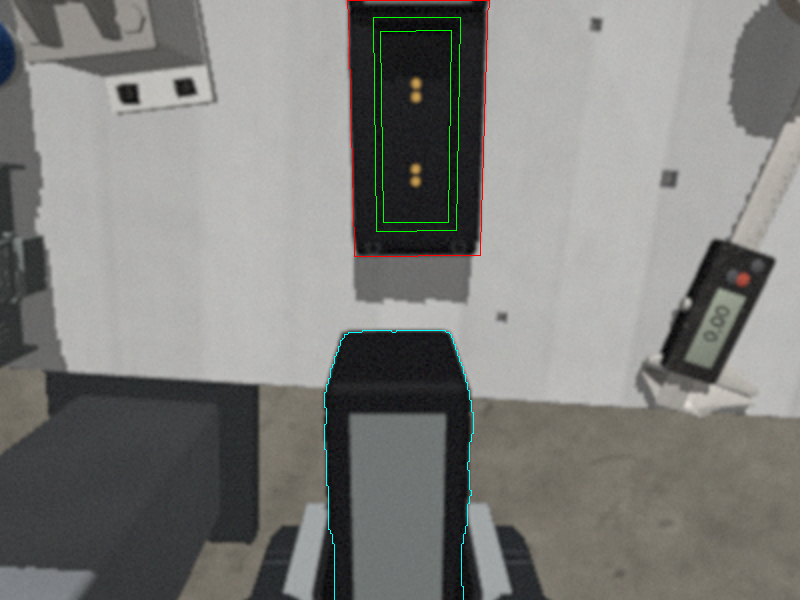

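The overlay matches the charger and pocket (contacts at (416,90) and (416,175) centred in the green outline); the pack hangs straight in the fingers. Moving above the pocket.

```bash
python3 -m pendant '[{"jaw":200,"tx":3.2,"ty":0.35,"tz":1,"yaw":-0.4},{"jaw":200,"tx":3.2,"ty":0.35,"tz":3,"yaw":0},{"jaw":200,"tx":3.2,"ty":0.35,"tz":3,"yaw":0},{"jaw":200,"tx":0,"ty":0,"tz":3,"yaw":0},{"jaw":200,"tx":0,"ty":0,"tz":3,"yaw":0}]'; python3 -m pendant '[{"jaw":200,"tx":0,"ty":0,"tz":1,"yaw":0},{"jaw":200,"tx":0,"ty":0,"tz":0,"yaw":0},{"jaw":200,"tx":0,"ty":0,"tz":0,"yaw":0},{"jaw":200,"tx":0,"ty":0,"tz":0,"yaw":0},{"jaw":200,"tx":0,"ty":0,"tz":0,"yaw":0}]'
python3 - <<'E'
from h import *
np.set_printoptions(precision=4,suppress=True)
s=state();T=R.from_rotvec(s['tcp_rot']).as_matrix();print(s['eef_pos'],np.arctan2(T[1,0],T[0,0]),T[:,2])
print(T.T@(np.array([.5335,-.4049,.0577])-s['eef_pos']))
im,c=snap('top'); 
E
```

```text
time_s: 19.05
eef_pos: [0.5339, -0.4042, 0.13]
tcp_rot: [3.138, 0.116, 0.002]
wrist_force: [-0.4, -0.4, -1.5]
gripper_width: 0.314
grip_force: 60.1
time_s: 19.55
eef_pos: [0.5335, -0.4049, 0.1233]
tcp_rot: [3.136, 0.114, 0.005]
wrist_force: [-0.2, -0.8, -1.7]
gripper_width: 0.312
grip_force: 60.0
[ 0.5335 -0.4049  0.1233] 0.07267205293820543 [ 0.0034 -0.0031 -1.    ]
[-0.0002 -0.0002  0.0656]
```

```bash
python3 -m pendant '[{"jaw":200,"tx":0,"ty":0,"tz":2,"yaw":0},{"jaw":200,"tx":0,"ty":0,"tz":1.5,"yaw":0},{"jaw":200,"tx":0,"ty":0,"tz":0.8,"yaw":0},{"jaw":200,"tx":0,"ty":0,"tz":0.4,"yaw":0},{"jaw":200,"tx":0,"ty":0,"tz":0.3,"yaw":0}]'; python3 -m pendant '[{"jaw":200,"tx":0,"ty":0,"tz":0.2,"yaw":0},{"jaw":200,"tx":0,"ty":0,"tz":0.2,"yaw":0},{"jaw":200,"tx":0,"ty":0,"tz":0,"yaw":0}]'
```

```text
time_s: 20.1
eef_pos: [0.5327, -0.404, 0.0702]
tcp_rot: [-3.139, -0.114, 0.0]
wrist_force: [-0.8, -0.2, -2.2]
gripper_width: 0.314
grip_force: 60.0
time_s: 20.4
eef_pos: [0.5328, -0.4041, 0.0667]
tcp_rot: [3.139, 0.114, 0.0]
wrist_force: [0.1, -0.0, -2.5]
gripper_width: 0.312
grip_force: 60.0
```

Bottom is at 21 mm, inside the pocket with no contact. Continuing to the floor.

```bash
python3 -m pendant '[{"jaw":200,"tx":0,"ty":0,"tz":0.3,"yaw":0},{"jaw":200,"tx":0,"ty":0,"tz":0.3,"yaw":0},{"jaw":200,"tx":0,"ty":0,"tz":0.2,"yaw":0},{"jaw":200,"tx":0,"ty":0,"tz":0,"yaw":0}]'; python3 -m pendant '[{"jaw":200,"tx":0,"ty":0,"tz":0.1,"yaw":0},{"jaw":200,"tx":0,"ty":0,"tz":0,"yaw":0}]'
```

```text
time_s: 20.8
eef_pos: [0.5326, -0.4039, 0.0581]
tcp_rot: [-3.139, -0.114, 0.001]
wrist_force: [0.2, 0.2, -1.7]
gripper_width: 0.317
grip_force: 60.0
time_s: 21.0
eef_pos: [0.5328, -0.4041, 0.0578]
tcp_rot: [3.139, 0.114, 0.0]
wrist_force: [0.3, -0.5, -1.1]
gripper_width: 0.314
grip_force: 60.1
```

```bash
python3 -m pendant '[{"jaw":200,"tx":0,"ty":0,"tz":0.1,"yaw":0},{"jaw":200,"tx":0,"ty":0,"tz":0,"yaw":0}]'; python3 -m pendant '[{"jaw":200,"tx":0,"ty":0,"tz":0.05,"yaw":0},{"jaw":200,"tx":0,"ty":0,"tz":0,"yaw":0}]'
```

```text
time_s: 21.2
eef_pos: [0.5328, -0.4041, 0.0578]
tcp_rot: [3.139, 0.115, 0.001]
wrist_force: [-2.4, 2.1, 5.1]
gripper_width: 0.314
grip_force: 60.8
time_s: 21.4
eef_pos: [0.5328, -0.4041, 0.0578]
tcp_rot: [3.139, 0.115, 0.001]
wrist_force: [-2.9, 3.1, 6.3]
gripper_width: 0.317
grip_force: 61.3
```

On the floor (height as predicted). Release, retract and check.

```bash
python3 -m pendant '[{"jaw":160,"tx":0,"ty":0,"tz":-0.1,"yaw":0},{"jaw":140,"tx":0,"ty":0,"tz":0,"yaw":0},{"jaw":100,"tx":0,"ty":0,"tz":0,"yaw":0},{"jaw":60,"tx":0,"ty":0,"tz":0,"yaw":0},{"jaw":60,"tx":0,"ty":0,"tz":0,"yaw":0}]'; python3 -m pendant '[{"jaw":60,"tx":0,"ty":0,"tz":-1,"yaw":0},{"jaw":60,"tx":0,"ty":0,"tz":-2,"yaw":0},{"jaw":0,"tx":0,"ty":0,"tz":-4,"yaw":0},{"jaw":0,"tx":-1,"ty":0,"tz":-5,"yaw":0},{"jaw":0,"tx":-3,"ty":0,"tz":-5,"yaw":0}]'; python3 -m pendant '[{"jaw":0,"tx":-4,"ty":-2,"tz":-3,"yaw":0},{"jaw":0,"tx":-3,"ty":-4,"tz":0,"yaw":0},{"jaw":0,"tx":0,"ty":0,"tz":0,"yaw":0},{"jaw":0,"tx":0,"ty":0,"tz":0,"yaw":0},{"jaw":0,"tx":0,"ty":0,"tz":0,"yaw":0}]'
python3 - <<'E'
from h import *
np.set_printoptions(precision=4,suppress=True)
im,c=snap('wrist','w10.png')
for t in ['pack','cover','charger','fluid_bottle']:
    for d in spot_in(t,'wrist')[:2]: print(t,round(d['conf'],2),w(c,d['location']))
m=silhouettes('pack','wrist')[0]['mask']
for z in (.012,.020): print(z,fit(c,m,[boxpts(-.042,.042,.014,max(z,.028),z+.046)],[.5335,-.4049,.0725]))
E
```

```text
time_s: 21.9
eef_pos: [0.5327, -0.404, 0.0568]
tcp_rot: [-3.139, -0.114, 0.0]
wrist_force: [0.3, 0.3, -0.3]
gripper_width: 0.765
grip_force: 0.0
time_s: 22.4
eef_pos: [0.4983, -0.4063, 0.2217]
tcp_rot: [3.138, 0.118, 0.003]
wrist_force: [0.4, -0.7, 0.3]
gripper_width: 0.999
grip_force: 0.0
time_s: 22.9
eef_pos: [0.4267, -0.3537, 0.2476]
tcp_rot: [3.138, 0.115, 0.002]
wrist_force: [-0.2, 0.1, -0.6]
gripper_width: 1.003
grip_force: 0.0
pack 0.93 [ 0.5406 -0.4035  0.0591]
cover 0.56 [ 0.4593 -0.1828  0.0562]
charger 0.85 [ 0.5228 -0.3883  0.0269]
fluid_bottle 0.62 [ 0.5532 -0.2018  0.0521]
0.012 (array([ 0.5327, -0.4037,  0.0719]), np.float64(0.9586213967658777))
0.02 (array([ 0.5332, -0.4025,  0.0721]), np.float64(0.9705305651672433))
```

View pics/w10.png

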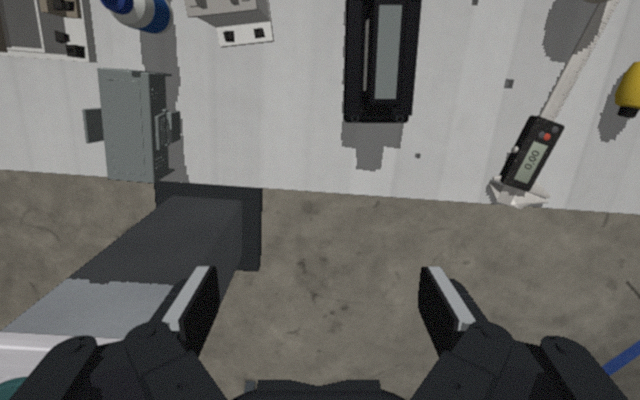

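The pack sits upright in the charger pocket (385,60), its top measured at 59 mm against the expected 58 mm. The cover stands upright at (130,125) and the bottle still stands at (145,12).

```bash
python3 -c "
from bench import *
print(close_job())"
```

```text
the job is handed in; nothing more can be done
None
```

The job is handed in at about 23 s: the cover stands upright on the bare front strip, the pack is fully home in the charger pocket, and I never went near the bottle or the torch (bottle seen still standing; torch not re-checked).

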